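# Set the gel casting gate to the gauge mark

## Robot

A 7-joint arm with a two-finger parallel gripper is mounted at the origin on the work surface. World frame = base frame: x ahead of the robot, y to its left, z up, the work surface at z = 0. Lengths are in mm, angles in degrees, forces in N, time in s.
With the tool pointing down it reaches from about 350 to 900 mm from the base axis. Payload 8.1 kg.
Tool frame: the origin (TCP) lies on the centre line of the jaws, within the pads' length; the fingertips stand 17 mm ahead of it and the grasp point (between the pads) lies 2 mm behind it; z points along the fingers, y is the direction in which the jaws open and shut (so a half turn about z gives the same grasp; the last joint's range is limited). The gripper opens to 92 mm and grips with 3 to 60 N. Pads are 19 mm wide; open, the fingers measure 130 mm over their backs; the gripper's body (75 mm by 190 mm) begins 47 mm behind the grasp point.
Start: joints at [-81.337, 24.895, 1.432, 90.138, -0.665, 64.973, -4.303], TCP at [156.954, 604.984, 243.742] pointing down, gripper open.
Joint ranges: [-149.89, 149.89], [-25.12, 119.58], [-72.63, 75.52], [4.76, 147.25], [-75.54, 255.54], [6.69, 114.76], [-157.13, 157.13]. Speed limits (degrees/s): [127.2, 127.2, 172.46, 172.46, 180, 180, 180].

## Interface

Orientations are given as [roll, pitch, yaw] about the fixed x, y, z axes, in that order (R = Rz(yaw) Ry(pitch) Rx(roll)).
In Python, from rig import arm gives the robot as it stands. The module is installed in compiled form; this text tells all that it offers.
- The arm moves only by the tool step_arm, never from a script. Its argument "motion" is a list of rows, each a list of 7 numbers: the turn, a rotation vector about the tool's x, y, z scaled (see below), then the shift along the tool's x, y, z scaled (see below), then the closure, from -1 (fully open) to 1 (shut). A call has 1 to 5 rows; each row shifts and turns the commanded pose from where the row before left it, along the tool's axes as they then stand; what a row does not reach is not made up. The controller multiplies each number of a shift by 0.3 m and each number of a turn by pi rad. A row lasts 1/12 s, in which the tool goes at most 41.7 mm and 7.16 degrees, less where a joint would pass 70% of its speed; a pose out of reach is approached as far as the arm can. A call with a number of a shift or a turn outside -1 to 1 is refused whole. A call with a gripper value outside its range is refused whole. The fingers move at their own pace and stop on an object; "force" is the grip in N (left out, the last holds). Time passes only in rows, so rows that do not move let the fingers close. It gives the time, the measured TCP pose, the force and the opening at its end, in the units of the state.
- arm.get_state(): the state, without advancing time (a new reading comes with each control period).
- arm.get_image(name): name is "scene" or "top" or "wrist"; returns the picture (384x512x3 uint8, red, green, blue); there is no depth.
- arm.camera_info(name): a dict with "fx", "fy", "cx", "cy" (pixels), "R" (3x3) and "t" (3): a world point X has camera coordinates R X + t. Camera axes: x right, y down, z forward; pixel columns grow to the right and rows downward; lengths in mm; the calibration is good to about 2 mm. A picture is of the moment at which its call begins: read the wrist's pose just before it. camera_info takes no time and is no camera call; for the wrist camera it gives the pose at the moment of the call.
- arm.job_done(): hands the job in, once; it reports no verdict.
Trained networks look in the newest picture that a camera, given by its name, has taken for a name from the list of things; names that differ only in an ending like _2 or _b are one class to them, and where a whole thing is asked for, a point or a joint stands for the part that bears it (a point fixed in the world has none). Each returns a list of dicts, best first, with "confidence" (0 to 1); they miss things now and then, are a little off and sometimes report something else, mostly with a low value. They report only what shows in the picture. A call takes as long as a camera call.
- arm.masks_of(query, camera): "mask" (384x512 bool, what is visible of it) and "extent" ([left, top, right, bottom] in pixels, round what is visible of it).
The state is a dict: "time": time; "qpos": joint angles; "joint_vel": joint speeds; "effort": joint torques, N m; "position": TCP position; "tool_rot": TCP orientation; "ft_force": force on the tool from outside, world axes, zero at the start; "moment": the same for the moment, N m; "opening": opening from 0.0 (shut) to 1.0 (fully open).
Only numpy, scipy, OpenCV 4.12 (cv2) and the standard library are available. Lean on these libraries where they do the work, as an engineer would, in place of code of your own. Each camera call takes 0.05 s, during which the arm holds its last target.

## Task

Set the casting frame for the next gel: press a fingertip on top of the knurled wheel and roll it, stroke after stroke, so that the blue gate closes towards the fixed end wall, until the white line on the gate's pointer stands within the width of the red gauge mark. Move the gate by the wheel only, never by touching the gate itself, and take the hand away when it is set. Everything else on the bench stays where it is; nothing is to be picked up.

Things in the scene. Friction and masses are not known exactly. Their poses are not given: they have to be found in the camera images.
- wheel_top (a point): Topmost point of the knurled wheel, 91 mm above the bench. Axes stay level: x along the axle, towards gate and trough; y the way the gate closes; z up. The deck carrying it is sprung: it yields from about 4 N at 1 N per mm, hard stop after 8 mm; pressed down 4 mm it rolls by friction. A stroke fits 40 mm of fingertip travel centred over the axle. Cheeks beside it end 15 mm below its top.
- wheel: Black knurled wheel with grey ridges (every sixth orange), 64 mm across, 24 mm wide. Origin at its centre, 32 mm below wheel_top; x along the axle, y and z turn with it. Rolling its top along wheel_top's +y closes the gate the same way, 0.375 mm per mm of rim (12 mm per rad); rolled back, it opens. Resists with about 1.3 N at the rim, no backlash, stays where left.
- gate: The blue sliding gate across the trough, 76 mm by 8 mm, top 61 mm above the bench, driven by the wheel through a rack; it must not be touched. Origin below the middle of its thickness, 14 mm above the bench, level with the frame's centre line; its y axis is the way it closes.
- pointer (a point): The white line, 3 mm wide, on top of the gate's pointer over the far rail, at the middle of the gate's thickness, 56 mm above the bench. y axis as for wheel_top. It starts 20 to 60 mm short of the gauge mark, on the -y side.
- gauge_mark (a point): The red gauge mark clipped on the outside of the far rail, at its top middle, 55 mm above the bench; a bar 8 mm wide along y and 26 mm long. y axis as for wheel_top: the gate is set when the pointer's y in this frame is zero, within half the mark's width (4 mm).
- frame: Casting frame fixed to the bench: grey base 200 mm (x) by 270 mm (y), 8 mm thick; on it a sprung deck, hinged at the far edge, with a white trough, the gate, a fixed white end wall at the +y end, and the wheel at its -x side. Origin at bench level, 57 mm beyond the wheel's axle centre, 10 mm short of the base's centre; y is the way the gate closes.
- comb: Loose white gel comb lying on the bench beside the frame, 75 by 37 by 5 mm, origin on its underside. Leave it.
- vial: Loose amber vial with blue cap, 28 mm across, 55 mm tall, beside the frame, origin at the centre of its underside. Leave it.
- reagent: Loose clear reagent bottle with orange cap, 66 mm across, 150 mm tall, origin at the centre of its underside. Leave it.
- tub: Loose white jar, 90 mm across, 110 mm tall, origin at the centre of its underside. Leave it.
- tipbox: Loose blue tip box with clear lid, 85 by 120 by 70 mm, origin at the centre of its underside. Leave it.
- dish: Loose round yellow plastic dish, closed, 56 mm across, 15 mm tall, behind the frame, origin at the centre of its underside. Leave it.
- tuberack: Loose green rack of capped tubes, 70 by 150 mm, 92 mm tall, origin at the centre of its underside. Leave it.

How it is judged:
By the outcome, as a careful person would: the job done as asked, in the order asked, and still so for the second after the job is handed in, with the robot touching nothing.
It also fails if it takes over 51 s, if anything falls off the work surface, if the arm or the gripper's body presses on something with over 40 N, if the wrist force passes 120 N, or if a joint passes its speed limit or range.

## Working session

There is one attempt and no reset: what is moved stays moved. The work goes in short steps, Python scripts to look and compute and a tool call to move; the robot and the scene stay as the last step left them, time stands still between calls to the robot, and variables do not carry over. Pictures are saved under pics/ and viewed, and the job is handed in when it is done.

Besides the shell and the picture viewer there is one more tool, called after ">>>" as a command line: name --pt "numbers of a row" for each row, then --argument value for the rest. step_arm: Moves the arm, as the interface text tells. Its arguments: {"type":"object","properties":{"motion":{"type":"array"},"force":{"type":"number"}},"required":["motion"]}

```bash
mkdir -p pics; cat > h.py <<'E'
from rig import arm
import numpy as np, cv2
def pic(cam,name):
    im=arm.get_image(cam); cv2.imwrite(f'pics/{name}.png',cv2.cvtColor(im,cv2.COLOR_RGB2BGR)); return im
def ray(cam,u,v,z,ci=None):
    c=ci or arm.camera_info(cam); R=np.array(c['R']);t=np.array(c['t'])
    d=R.T@np.array([(u-c['cx'])/c['fx'],(v-c['cy'])/c['fy'],1]); o=-R.T@t
    return o+d*(z-o[2])/d[2]
def proj(cam,X):
    c=arm.camera_info(cam); p=np.array(c['R'])@np.array(X)+np.array(c['t'])
    return [c['fx']*p[0]/p[2]+c['cx'],c['fy']*p[1]/p[2]+c['cy']]
E
python3 - <<'E'
from h import *
for c in ['scene','top']:
    pic(c,c+'1'); i=arm.camera_info(c); R=np.array(i['R']);print(c,i['fx'],-R.T@np.array(i['t']))
    for q in ['wheel','gate','pointer','gauge_mark','frame']:
        print(q,[(round(d['confidence'],2),d['extent'],np.argwhere(d['mask']).mean(0)[::-1].round(1)) for d in arm.masks_of(q,c)][:2])
s=arm.get_state();print(s['time'],s['tool_rot'],s['opening'],s['ft_force'])
E
```

```text
scene 388.5794665524191 [1184.6928641  -298.30169993  980.16161111]
wheel [(0.54, [207.1, 180.6, 229.8, 192.4], array([216.9, 187.5])), (0.23, [232.3, 251.1, 250.4, 268.9], array([239.9, 259.1]))]
gate [(0.6, [188.8, 201.1, 200.6, 229.6], array([193.6, 212.2]))]
pointer [(0.72, [276.7, 213.7, 283.9, 234.4], array([279.4, 224.8])), (0.59, [181.2, 201.8, 207.0, 233.0], array([193.8, 212. ]))]
gauge_mark [(0.55, [207.4, 231.1, 215.5, 242.5], array([211.5, 237.2]))]
frame []
top 354.5265038476944 [ 486.23125738    5.50262165 1121.33547722]
wheel [(0.61, [263.4, 214.1, 284.4, 227.0], array([272.8, 222.1]))]
gate [(0.58, [292.5, 193.1, 314.8, 224.6], array([305. , 205.7]))]
pointer [(0.76, [283.5, 191.4, 315.2, 225.6], array([301.6, 210.5]))]
gauge_mark [(0.33, [233.2, 159.0, 240.5, 171.5], array([233.8, 164.8]))]
frame [(0.8, [231.4, 154.5, 328.4, 248.7], array([280. , 202.8])), (0.38, [232.9, 158.1, 239.2, 170.3], array([234., 164.]))]
0.6 [1.79999184e+02 4.32933935e-04 1.65455990e+02] 1.001799373403971 [0.15700265 0.44366608 0.35815046]
```

```bash
python3 - <<'E'
import cv2
a=cv2.imread('pics/scene1.png');b=cv2.imread('pics/top1.png')
cv2.imwrite('pics/s1c.png',cv2.resize(a[150:290,130:310],None,fx=4.2,fy=4.2,interpolation=cv2.INTER_CUBIC))
cv2.imwrite('pics/t1c.png',cv2.resize(b[140:265,210:350],None,fx=4.7,fy=4.7,interpolation=cv2.INTER_CUBIC))
E
```

```text
(no output)
```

View pics/scene1.png

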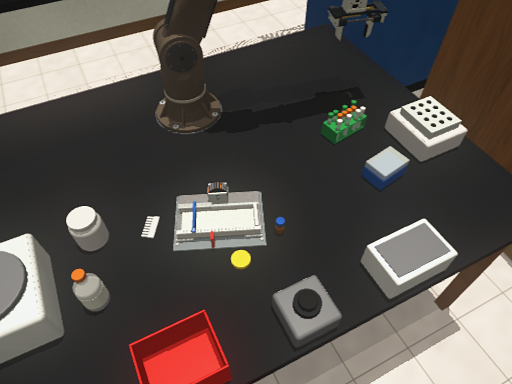

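View pics/top1.png

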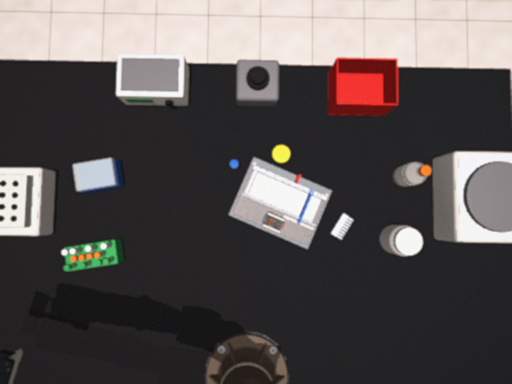

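```bash
ls pics
```

```text
s1c.png
scene1.png
t1c.png
top1.png
```

View pics/s1c.png

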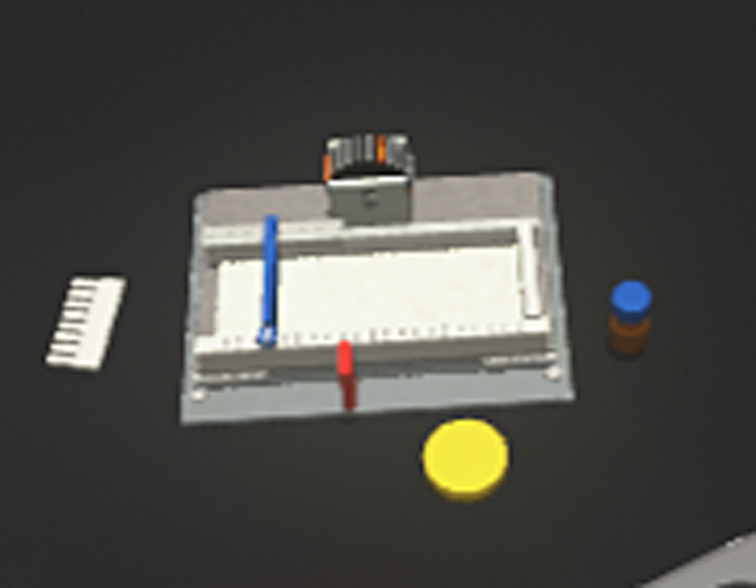

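View pics/t1c.png

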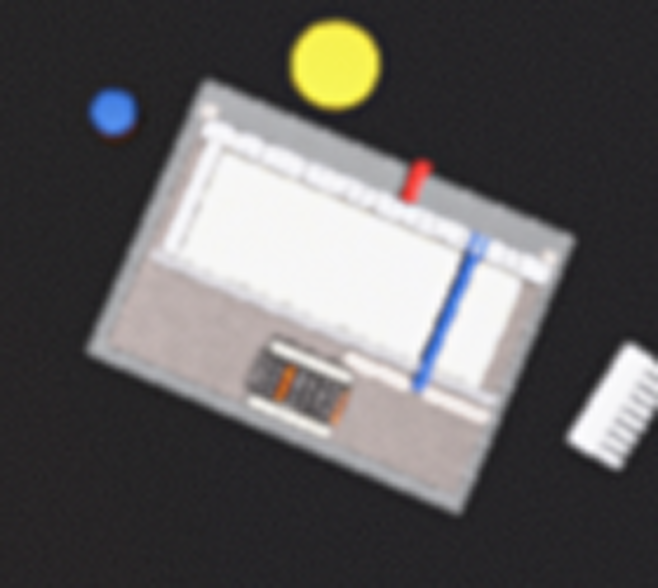

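Both pictures show the frame rotated, with the gate on its right in the top view, the wheel on the robot's side, the red mark at about (298,179) and the white line at about (311,192) in the top view. Next I work out the frame pose.

```bash
python3 - <<'E'
from h import *
P=np.array([[207,82],[575,240],[460,513],[90,350]])/4.7+[210,140]
Q=np.array([ray('top',u,v,8)[:2] for u,v in P]);print(Q)
c=Q.mean(0)
for i in range(4):
    d=Q[(i+1)%4]-Q[i];print(np.linalg.norm(d),np.degrees(np.arctan2(d[1],d[0])))
# local rect corners: far+y, far -y, near -y, near +y
L=np.array([[100,135],[100,-135],[-100,-135],[-100,135]])
H=L.T@(Q-c);U,S,Vt=np.linalg.svd(H);R=Vt.T@U.T
yaw=np.degrees(np.arctan2(R[1,0],R[0,0]));print('yaw',yaw,'centre',c)
f=lambda x,y:c+R@np.array([x-0,y])
print('wheel pred',f(-10-57,0), 'origin',f(-10,0))
for n,(u,v),z in [('wheel',(300,386),91),('wheel2',(300,380),85),('mark',(418,180),55),('line',(479,243),56)]:
    w=ray('top',u/4.7+210,v/4.7+140,z)[:2]; print(n,w,R.T@(w-f(-10,0)))
for n,(u,v),z in [('mark',(345,360),55),('line',(266,335),56),('wheel',(368,150),91)]:
    w=ray('scene',u/4.2+130,v/4.2+150,z)[:2]; print(n,w,R.T@(w-f(-10,0)))
S2=np.array([[196,192],[550,174],[573,400],[182,424]])/4.2+[130,150]
print([ray('scene',u,v,8)[:2].round(1) for u,v in S2])
E
```

```text
[[ 669.70210357  -11.45619285]
 [ 566.61101649 -259.90493427]
 [ 383.70183659 -183.38091134]
 [ 488.41109186   64.15014099]]
268.9880096739541 -112.53547133396765
198.2717684858144 157.29694604669373
268.76690645764046 67.0709271421813
196.42491858974336 -22.638285307633797
yaw -22.71057667889862 centre [527.10651213 -97.64797437]
wheel pred [465.30123409 -71.78085997] origin [517.88184376 -93.78721102]
wheel [467.86228688 -70.09203092] [-55.28953067   2.54665066]
wheel2 [471.46880478 -70.49501741] [-51.80705397   3.5673002 ]
mark [ 600.46879923 -147.40785786] [ 96.8853903  -17.57839942]
line [ 560.32266779 -186.70586164] [ 75.02394469 -69.3289759 ]
mark [ 604.30022651 -147.54340961] [100.47208822 -16.22421801]
line [ 562.51653162 -187.72899453] [ 77.44271871 -69.42578315]
wheel [472.14281772 -71.16979364] [-50.92478424   3.20506195]
[array([ 384.7, -183.1]), array([490.5,  65. ]), array([675.5, -12. ]), array([ 572.3, -259.3])]
```

>>> step_arm --pt "0 0 0.0228 0 0 0 1" --pt "0 0 0.0228 0 0 0 1" --pt "0 0 0 -0.091 -0.084 0.007 1" --pt "0 0 0 -0.091 -0.084 0.007 1" --pt "0 0 0 -0.091 -0.084 0.007 1" --force 20

```text
time: 1.02
position: [203.4, 502.5, 237.1]
tool_rot: [-180.0, 0.0, 157.3]
ft_force: [1.2, 0.3, 0.0]
opening: 0.687
```

>>> step_arm --pt "0 0 0 -0.091 -0.084 0.007 1" --pt "0 0 0 -0.091 -0.084 0.007 1" --pt "0 0 0 -0.091 -0.084 0.007 1" --pt "0 0 0 -0.091 -0.084 0.007 1" --pt "0 0 0 -0.091 -0.084 0.007 1"

```text
time: 1.43
position: [280.8, 333.0, 227.1]
tool_rot: [180.0, -0.0, 157.3]
ft_force: [1.0, -0.2, 0.3]
opening: 0.321
```

>>> step_arm --pt "0 0 0 -0.091 -0.084 0.007 1" --pt "0 0 0 -0.091 -0.084 0.007 1" --pt "0 0 0 -0.091 -0.084 0.007 1" --pt "0 0 0 -0.091 -0.084 0.007 1" --pt "0 0 0 -0.091 -0.084 0.007 1"

```text
time: 1.85
position: [358.0, 164.0, 216.7]
tool_rot: [179.9, 0.0, 157.3]
ft_force: [0.5, 0.4, 0.3]
opening: 0.005
```

>>> step_arm --pt "0 0 0 -0.091 -0.084 0.007 1" --pt "0 0 0 -0.091 -0.084 0.007 1" --pt "0 0 0 -0.091 -0.084 0.007 1" --pt "0 0 0 -0.091 -0.084 0.007 1"

```text
time: 2.18
position: [419.8, 28.7, 208.4]
tool_rot: [179.9, 0.0, 157.3]
ft_force: [1.0, 1.4, 0.1]
opening: 0.008
```

```bash
python3 - <<'E'
from h import *
s=arm.get_state();print(s['time'],s['position'],s['joint_vel'])
pic('wrist','w1')
ci=arm.camera_info('wrist');R=np.array(ci['R']);print(-R.T@np.array(ci['t']),R)
print(proj('wrist',[466,-71,91]),proj('wrist',[600,-147,55]),proj('wrist',[561,-187,56]))
E
```

```text
2.1833 [419.76177468  28.71207717 208.35098745] [ 44.31580615  17.91488765  24.0448064  -13.51603056 -13.29179045
  -1.43378643  75.55594116]
[355.82920673  50.66502103 349.1792998 ] [[ 0.39181633  0.92004263 -0.00123431]
 [ 0.88600264 -0.37695757  0.27000429]
 [ 0.24795017 -0.10688569 -0.96285833]]
[np.float64(179.7622688935927), np.float64(270.93869503155645)] [np.float64(180.32280168226873), np.float64(375.48790961111183)] [np.float64(132.10997149859963), np.float64(361.5199748661979)]
```

View pics/w1.png

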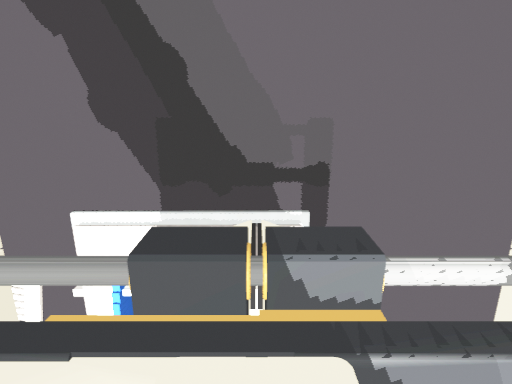

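The gripper hides the wheel in this wrist view. I'll hover further over the trough so that the wheel comes into the upper half.

>>> step_arm --pt "0 0 0 -0.107 -0.05 0 1" --pt "0 0 0 -0.107 -0.05 0 1" --pt "0 0 0 -0.107 -0.05 0 1" --pt "0 0 0 -0.107 -0.05 0 1" --pt "0 0 0 -0.107 -0.05 0 1"

```text
time: 2.65
position: [539.3, -102.0, 208.1]
tool_rot: [180.0, 0.0, 157.3]
ft_force: [0.8, 0.8, 1.0]
opening: 0.005
```

>>> step_arm --pt "0 0 0 0 0 0 1" --pt "0 0 0 0 0 0 1" --pt "0 0 0 0 0 0 1"

```text
time: 2.9
position: [537.8, -100.5, 207.7]
tool_rot: [180.0, -0.1, 157.2]
ft_force: [-0.6, 0.2, 0.3]
opening: 0.007
```

```bash
python3 - <<'E'
from h import *
pic('wrist','w2')
for q in ['wheel']:
    print(q,[(round(d['confidence'],2),d['extent'],np.argwhere(d['mask']).mean(0)[::-1].round(1)) for d in arm.masks_of(q,'wrist')][:2])
print(proj('wrist',[466,-71,91]),arm.get_state()['position'])
E
```

```text
wheel [(0.6, [216.1, 72.9, 294.6, 114.9], array([254.4,  93.8]))]
[np.float64(254.6296271278547), np.float64(92.41275559076873)] [537.64158586 -99.63574521 207.95299137]
```

View pics/w2.png

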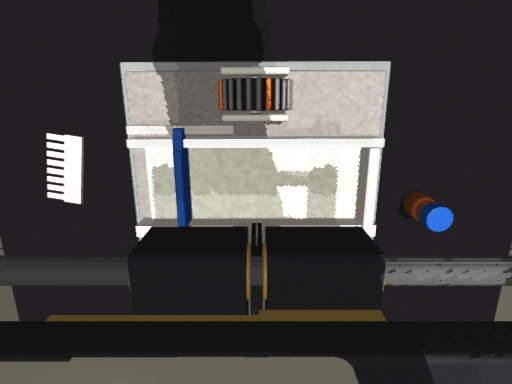

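The wrist view shows the wheel at (254,94), 1–2 px from the prediction for (466,-71,91), and the frame is aligned with the tool. I'll go to the stroke start above the wheel.

>>> step_arm --pt "0 0 0 0.0643 -0.016 0.073 1" --pt "0 0 0 0.0643 -0.016 0.073 1" --pt "0 0 0 0.0643 -0.016 0.073 1" --pt "0 0 0 0.0643 -0.016 0.07 1" --pt "0 0 0 0 0 0 1"

```text
time: 3.42
position: [452.8, -86.4, 118.2]
tool_rot: [-179.9, -0.5, 157.3]
ft_force: [-1.1, -0.1, -0.3]
opening: 0.004
```

>>> step_arm --pt "0 0 0 0 0 0 1" --pt "0 0 0 0 0 0 1"

```text
time: 3.58
position: [460.6, -88.1, 122.1]
tool_rot: [179.9, 0.1, 157.3]
ft_force: [0.7, -1.3, 0.6]
opening: 0.001
```

```bash
cat >> h.py <<'E'
def st():
    s=arm.get_state(); p=np.array(s['position']); a=np.radians(-22.7)
    R=np.array([[np.cos(a),-np.sin(a)],[np.sin(a),np.cos(a)]])
    print(round(s['time'],2),p.round(1),'wheel-frame xy',(R.T@(p[:2]-[466,-71])).round(1),'tip z',round(p[2]-17,1),'F',np.array(s['ft_force']).round(1),s['tool_rot'])
E
python3 -c "
from h import *
st()"
```

```text
3.58 [460.6 -88.1 122.1] wheel-frame xy [  1.6 -17.8] tip z 105.1 F [ 0.7 -1.3  0.6] [1.79947465e+02 8.36995612e-02 1.57321138e+02]
```

>>> step_arm --pt "0 0 0 0 0 0.03 1" --pt "0 0 0 0 0 0.018 1" --pt "0 0 0 0 0 0.01 1" --pt "0 0 0 0 0 0 1" --pt "0 0 0 0 0 0 1"

```text
time: 4.0
position: [460.1, -89.1, 104.0]
tool_rot: [-180.0, 0.0, 157.2]
ft_force: [-0.7, -1.2, 5.3]
opening: 0.008
```

```bash
python3 -c "
from h import *
st()"
```

```text
4.0 [460.1 -89.1 104. ] wheel-frame xy [  1.5 -19. ] tip z 87.0 F [-0.7 -1.2  5.3] [-1.79990581e+02  2.96601662e-02  1.57221833e+02]
```

>>> step_arm --pt "0 0 0 0 0.02 0.003 1" --pt "0 0 0 0 0.025 0 1" --pt "0 0 0 0 0.025 0 1" --pt "0 0 0 0 0.025 0 1" --pt "0 0 0 0 0.025 0 1"

```text
time: 4.42
position: [474.4, -55.5, 103.5]
tool_rot: [180.0, 0.1, 157.2]
ft_force: [0.1, -0.8, 1.6]
opening: 0.003
```

>>> step_arm --pt "0 0 0 0 0 0 1" --pt "0 0 0 0 0 0 1"

```text
time: 4.58
position: [474.2, -54.9, 103.3]
tool_rot: [180.0, 0.0, 157.3]
ft_force: [0.8, 2.6, 2.6]
opening: 0.004
```

```bash
cat >> h.py <<'E'
def gate(n):
    im=pic('scene',n); 
    c=im[190:250,165:265]; cv2.imwrite(f'pics/{n}c.png',cv2.resize(cv2.cvtColor(c,cv2.COLOR_RGB2BGR),None,fx=7,fy=7,interpolation=cv2.INTER_CUBIC))
    for q in ['gate','pointer','gauge_mark']:
        print(q,[(round(d['confidence'],2),d['extent'],np.argwhere(d['mask']).mean(0)[::-1].round(1)) for d in arm.masks_of(q,'scene')][:2])
E
python3 -c "
from h import *
st();gate('g1')"
```

```text
4.58 [474.2 -54.9 103.3] wheel-frame xy [ 1.4 18. ] tip z 86.3 F [0.8 2.6 2.6] [1.79953186e+02 4.66455575e-02 1.57309416e+02]
gate [(0.68, [66.6, 210.3, 107.8, 250.3], array([ 86.6, 228.6])), (0.51, [183.8, 203.2, 212.3, 228.4], array([196.6, 212.8]))]
pointer [(0.46, [191.0, 201.9, 199.9, 234.1], array([197.2, 216.1]))]
gauge_mark [(0.56, [209.9, 230.8, 214.6, 243.9], array([211.7, 238.3])), (0.34, [70.8, 271.9, 109.6, 313.9], array([ 90. , 290.5]))]
```

View pics/g1c.png

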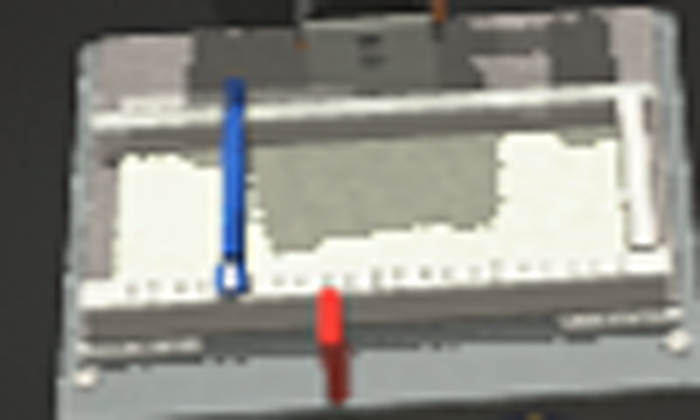

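The crop shows the white line at full-image (198.0,229.3), moved from (193.3,229.8), and the mark's top at about (212,235).

```bash
cat >> h.py <<'E'
def fr(u,v,z,cam='scene'):
    a=np.radians(-22.7);R=np.array([[np.cos(a),-np.sin(a)],[np.sin(a),np.cos(a)]])
    return (R.T@(ray(cam,u,v,z)[:2]-[466,-71])).round(1)
E
python3 -c "
from h import *
print(fr(193.3,229.8,56),fr(198,229.3,56),fr(165+330/7,190+312/7,55))"
```

```text
[134.2 -70.5] [133.5 -57.3] [153.3 -17.2]
```

It rolls without slip: 13.2 mm against 13.5 expected. About 40 mm remain, so three more strokes.

>>> step_arm --pt "0 0 0 0 0 -0.05 1" --pt "0 0 0 0 0 0 1" --pt "0 0 0 0 -0.06 0 1" --pt "0 0 0 0 -0.0633 0 1" --pt "0 0 0 0 0 0 1"

```text
time: 5.2
position: [457.1, -93.1, 117.7]
tool_rot: [-179.9, -0.1, 157.0]
ft_force: [-0.9, 0.4, 0.1]
opening: 0.006
```

>>> step_arm --pt "0 0 0 0 0 0 1" --pt "0 0 0 0 0 0.03 1" --pt "0 0 0 0 0 0.02 1" --pt "0 0 0 0 0 0 1" --pt "0 0 0 0 0 0 1"

```text
time: 5.62
position: [458.8, -89.4, 102.2]
tool_rot: [-180.0, -0.1, 157.3]
ft_force: [-2.8, -1.5, 6.6]
opening: 0.003
```

>>> step_arm --pt "0 0 0 0 0.0233 0 1" --pt "0 0 0 0 0.025 0 1" --pt "0 0 0 0 0.025 0 1" --pt "0 0 0 0 0.025 0 1" --pt "0 0 0 0 0.025 0 1"

```text
time: 6.03
position: [474.2, -54.9, 102.8]
tool_rot: [180.0, 0.0, 157.3]
ft_force: [1.0, -1.2, 2.0]
opening: 0.003
```

>>> step_arm --pt "0 0 0 0 0 0 1" --pt "0 0 0 0 0 0 1"

```text
time: 6.2
position: [473.9, -54.7, 102.7]
tool_rot: [180.0, -0.0, 157.3]
ft_force: [1.1, 1.6, 2.5]
opening: 0.004
```

```bash
python3 -c "
from h import *
st();gate('g2')"
```

```text
6.2 [473.9 -54.7 102.7] wheel-frame xy [ 1.  18.1] tip z 85.7 F [1.1 1.6 2.5] [ 1.79986195e+02 -6.38598627e-04  1.57347963e+02]
gate [(0.53, [187.6, 203.4, 206.5, 227.2], array([201.7, 212.2])), (0.47, [233.0, 252.2, 250.8, 269.1], array([240.3, 259. ]))]
pointer [(0.5, [189.2, 201.8, 214.1, 232.3], array([201.3, 211.2])), (0.29, [176.2, 183.1, 261.4, 238.3], array([217.9, 213.4]))]
gauge_mark []
```

View pics/g2c.png

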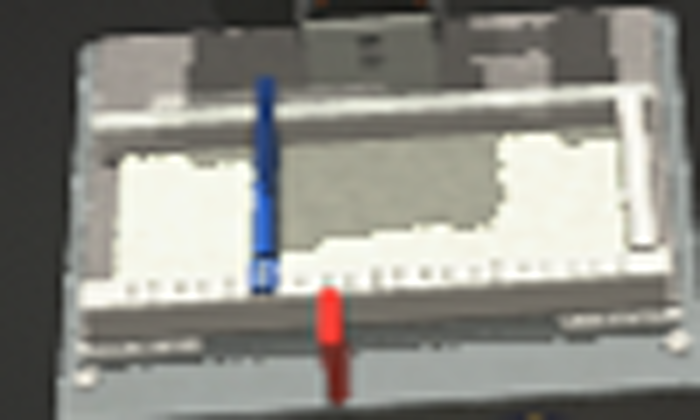

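The line is now at crop x≈264, again about 13 mm further. Next is the third stroke.

>>> step_arm --pt "0 0 0 0 0 -0.05 1" --pt "0 0 0 0 0 0 1" --pt "0 0 0 0 -0.06 0 1" --pt "0 0 0 0 -0.0633 0 1" --pt "0 0 0 0 0 0 1"

```text
time: 6.82
position: [457.2, -93.1, 117.7]
tool_rot: [-179.9, -0.0, 157.0]
ft_force: [-0.1, -0.5, -0.7]
opening: 0.007
```

>>> step_arm --pt "0 0 0 0 0 0 1" --pt "0 0 0 0 0 0.03 1" --pt "0 0 0 0 0 0.02 1" --pt "0 0 0 0 0 0 1" --pt "0 0 0 0 0 0 1"

```text
time: 7.23
position: [458.9, -89.4, 102.3]
tool_rot: [-180.0, -0.1, 157.3]
ft_force: [-3.1, -1.8, 6.8]
opening: 0.003
```

>>> step_arm --pt "0 0 0 0 0.0233 0 1" --pt "0 0 0 0 0.025 0 1" --pt "0 0 0 0 0.025 0 1" --pt "0 0 0 0 0.025 0 1" --pt "0 0 0 0 0.025 0 1"

```text
time: 7.65
position: [473.4, -54.5, 102.8]
tool_rot: [180.0, -0.1, 157.3]
ft_force: [0.1, -0.9, 4.0]
opening: 0.004
```

>>> step_arm --pt "0 0 0 0 0 0 1" --pt "0 0 0 0 0 -0.05 1" --pt "0 0 0 0 0 0 1" --pt "0 0 0 0 -0.06 0 1" --pt "0 0 0 0 -0.0633 0 1"

```text
time: 8.07
position: [459.6, -88.7, 117.6]
tool_rot: [180.0, 0.0, 157.4]
ft_force: [0.1, -1.1, -0.5]
opening: 0.006
```

>>> step_arm --pt "0 0 0 0 0 0 1" --pt "0 0 0 0 0 0 1"

```text
time: 8.23
position: [458.8, -90.2, 117.6]
tool_rot: [-180.0, -0.0, 157.1]
ft_force: [-0.0, 1.3, 0.6]
opening: 0.005
```

```bash
python3 -c "
from h import *
st();gate('g3')"
```

```text
8.23 [458.8 -90.2 117.6] wheel-frame xy [  0.8 -20.5] tip z 100.6 F [-0.   1.3  0.6] [-1.79984473e+02 -2.39611732e-02  1.57148642e+02]
gate [(0.67, [191.2, 199.4, 224.0, 230.8], array([207.2, 211.4]))]
pointer [(0.74, [206.6, 201.0, 219.9, 232.7], array([207.7, 215.1])), (0.33, [363.1, 147.4, 406.6, 189.5], array([384.6, 167.2]))]
gauge_mark [(0.5, [208.5, 232.4, 214.9, 240.7], array([211.5, 237.3]))]
```

View pics/g3c.png

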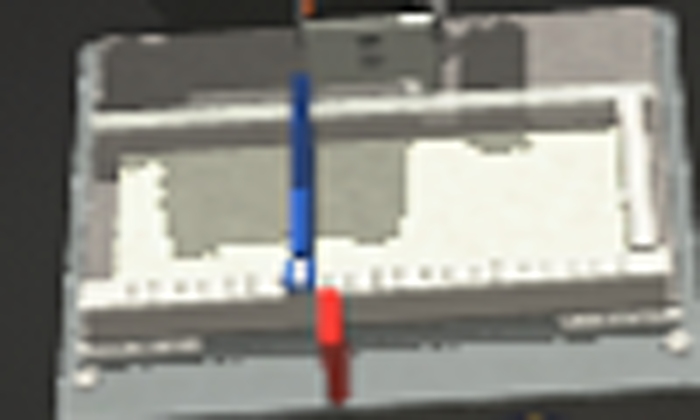

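The line is at crop (299,272), i.e. full-image (207.7,228.9), and the mark's top is centred at about crop (330,315).

```bash
python3 -c "
from h import *
print(fr(165+299/7,190+272/7,56));
for p in [(327,292),(330,312),(331,340),(318,315),(342,315)]: print(fr(165+p[0]/7,190+p[1]/7,55))
im=pic('top','t3'); c=im[140:265,210:350]
cv2.imwrite('pics/t3c.png',cv2.resize(cv2.cvtColor(c,cv2.COLOR_RGB2BGR),None,fx=4.7,fy=4.7,interpolation=cv2.INTER_CUBIC))
"
```

```text
[133.9 -29.7]
[143.7 -18.5]
[153.3 -17.2]
[166.6 -16.8]
[154.4 -22.1]
[155.1 -12.4]
```

View pics/t3c.png

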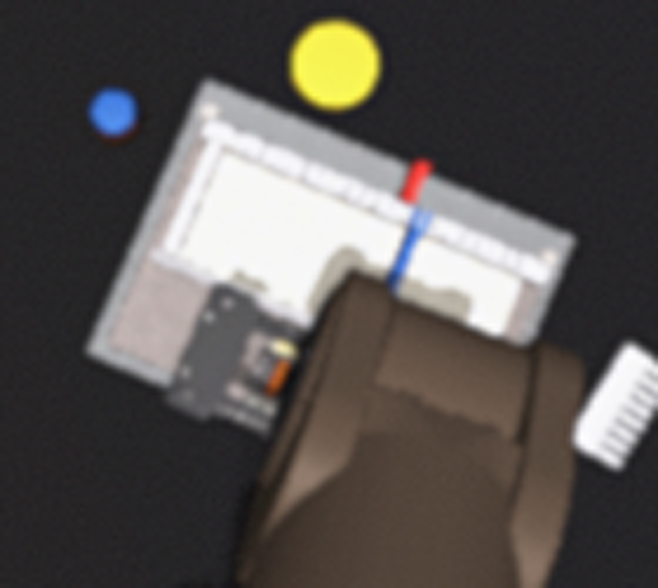

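>>> step_arm --pt "0 0 0 0 0 0 1" --pt "0 0 0 0 0 0.03 1" --pt "0 0 0 0 0 0.02 1" --pt "0 0 0 0 0 0 1" --pt "0 0 0 0 0 0 1"

```text
time: 8.9
position: [459.0, -89.9, 102.6]
tool_rot: [-180.0, -0.0, 157.2]
ft_force: [-2.1, -1.0, 5.7]
opening: 0.001
```

>>> step_arm --pt "0 0 0 0 0.021 0 1" --pt "0 0 0 0 0.0215 0 1" --pt "0 0 0 0 0.0215 0 1" --pt "0 0 0 0 0.0215 0 1" --pt "0 0 0 0 0.0215 0 1"

```text
time: 9.32
position: [471.9, -60.0, 103.2]
tool_rot: [180.0, 0.0, 157.2]
ft_force: [1.2, -1.4, 5.4]
opening: 0.005
```

>>> step_arm --pt "0 0 0 0 0 0 1" --pt "0 0 0 0 0 0 1" --pt "0 0 0 0 0 -0.05 1" --pt "0 0 0 0 0 -0.06 1" --pt "0 0 0 0 0 -0.12 1"

```text
time: 9.73
position: [469.6, -59.6, 170.2]
tool_rot: [-179.8, -0.3, 157.3]
ft_force: [0.1, 1.2, -0.7]
opening: 0.007
```

>>> step_arm --pt "0 0 0 0.05 0 -0.1 1" --pt "0 0 0 0.1 0 0 1" --pt "0 0 0 0.1 0 0 1" --pt "0 0 0 0 0 0 1" --pt "0 0 0 0 0 0 1"

```text
time: 10.15
position: [401.4, -30.2, 202.0]
tool_rot: [179.9, -0.0, 157.3]
ft_force: [0.4, 0.0, -0.2]
opening: 0.003
```

```bash
python3 -c "
from h import *
st();gate('g4')
im=pic('top','t4'); c=im[140:265,210:350]
cv2.imwrite('pics/t4c.png',cv2.resize(cv2.cvtColor(c,cv2.COLOR_RGB2BGR),None,fx=4.7,fy=4.7,interpolation=cv2.INTER_CUBIC))"
```

```text
10.15 [401.4 -30.2 202. ] wheel-frame xy [-75.4  12.7] tip z 185.0 F [ 0.4  0.  -0.2] [ 1.79930779e+02 -3.24093024e-02  1.57339097e+02]
gate [(0.6, [196.3, 201.5, 227.9, 229.4], array([211.9, 211. ])), (0.57, [233.3, 250.7, 251.6, 268.9], array([240.3, 259.5]))]
pointer [(0.67, [195.9, 202.9, 224.6, 230.0], array([210.8, 211.6]))]
gauge_mark []
```

View pics/g4c.png

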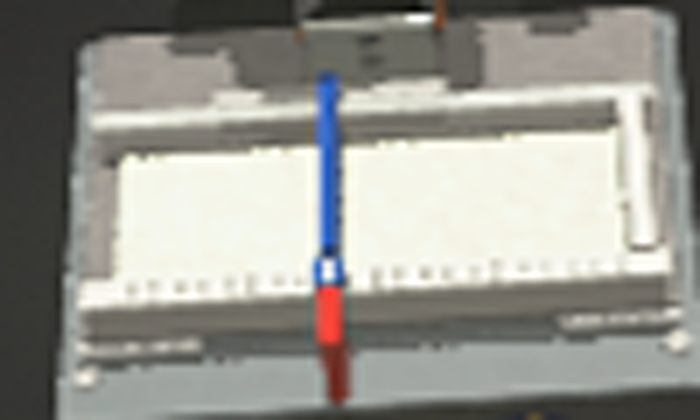

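View pics/t4c.png

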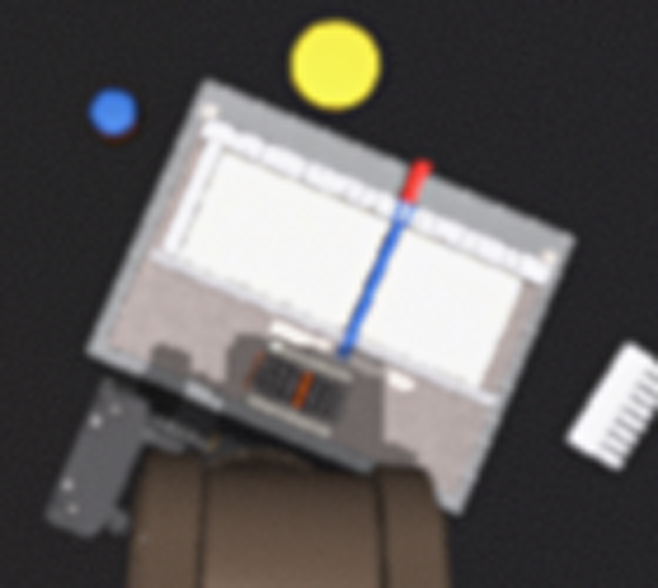

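Both views show the white line collinear with the red mark: scene crop (329,270) against (330,315), top crop (404,212) against (418,180). I'll check the numbers.

```bash
python3 -c "
from h import *
print('scene',fr(165+329/7,190+270/7,56),fr(165+330/7,190+315/7,55))
print('top',fr(210+404/4.7,140+212/4.7,56,'top'),fr(210+418/4.7,140+180/4.7,55,'top'))
# sub-pixel mark/line in top via red mask
t=cv2.cvtColor(cv2.imread('pics/t4.png'),cv2.COLOR_BGR2RGB).astype(int); w=np.clip(t[...,0]-np.maximum(t[...,1],t[...,2])-60,0,None); w[:,:290]=0;w[:,305:]=0;w[:168]=0;w[190:]=0
y,x=np.mgrid[:384,:512]; u,v=(w*x).sum()/w.sum(),(w*y).sum()/w.sum();print(u,v,fr(u,v,55,'top'))
b=np.clip(t[...,2]-t[...,0]-50,0,None); 
for r in (190,195,200,205,210):
  q=b[r,270:320];print(fr(270+(q*np.arange(50)).sum()/q.sum(),r,60,'top'))
"
```

```text
scene [133.8 -17.6] [154.8 -17.2]
top [130.8 -18.3] [153.5 -18.6]
298.05942205942205 177.77207977207976 [153.9 -15.5]
[113.3 -16. ]
[ 96.9 -16. ]
[ 80.5 -15.9]
[ 64.3 -16.2]
[ 47.9 -16. ]
```

```bash
python3 -c "
from h import *
print(arm.job_done()); st()"
```

```text
the job is handed in; nothing more can be done
None
the job is handed in; nothing more can be done
```

The gate is set: the white line on the pointer stands about 0.5 mm or less from the centre of the red gauge mark, where 4 mm is allowed.

I closed the gripper and rolled the wheel with its fingertips in four strokes: three of about 37 mm and a last one of about 32 mm. The pressing force I read during the strokes stayed under 7 N. Afterwards I lifted the hand to about 185 mm and moved it back behind the wheel, clear of the frame. I handed the job in at about 10.3 s.

**Position:** measured across the gate's travel, the line and the mark agree to 0.4 mm in the scene view and 0.3 mm in the top view. A colour-based check in the top view put the gate's middle and the mark within about 0.5 mm. The camera calibration is only good to about 2 mm, but it shifts line and mark alike.

**Failed detections:** the networks did not find the gauge mark in the scene picture after strokes two and four. In that last picture I located the line and the mark by eye in the enlarged pictures.

**Other things on the bench:** the comb, vial and dish looked unmoved in the last pictures. I did not measure them or the others.

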